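# Sort the mixed mouldings and the blow gun into their bins at the packing bench

### The arm

A 6-joint arm with a two-finger parallel gripper is mounted at the origin on the work surface. World frame = base frame: x ahead of the robot, y to its left, z up, the work surface at z = 0. Lengths are in m, angles in degrees, forces in N, time in s.
With the tool pointing down it reaches from about 0.425 to 0.95 m from the base axis. Payload 3.5 kg.
Tool frame: the origin (TCP) lies midway between the tips of the shut fingers; the grasp point (between the pads) lies 19 mm behind it; z points along the fingers, y is the direction in which the jaws open and shut (so a half turn about z gives the same grasp; the last joint's range is limited). The gripper opens to 85 mm and grips with 20 to 120 N. Pads are 22 mm wide; open, the fingers measure 114 mm over their backs; the gripper's body (76 mm by 85 mm) begins 54 mm behind the grasp point. The pads swing forward as they close: fully open they stand 13 mm farther back than shut.
Start: joints at [60.161, 16.404, 90.338, -0, 73.258, -8.594], TCP at [0.245, 0.629, 0.231] pointing down, gripper open.
Joint ranges: [-158.93, 158.93], [-51.34, 127.21], [12.03, 142.37], [-87.48, 267.48], [13.55, 161.25], [-162.69, 162.69]. Speed limits (degrees/s): [159.86, 159.86, 180, 180, 180, 180].

### API

Orientations are given as a 3x3 rotation matrix whose columns are the frame's x, y, z axes.
In Python, from bench import bot, imaging, job_done gives the robot as it stands.
- The arm moves only by the shell command python3 -m inch 'ROWS' [FORCE]. ROWS is JSON, a list of rows, each a list of 3 entries, a list of its own where there are three numbers: the closure, from 0 (fully open) to 1 (shut), then the shift along the world's x, y, z normalised to -1 to 1, where 1 is 10 cm, then the turn, a rotation vector about the world's x, y, z normalised to -1 to 1, where 1 is pi/2 rad. A call has 1 to 12 rows; each row is the pose to reach, as a shift and turn from the pose commanded when the call began; what a row does not reach only later rows make up. A row lasts 1/10 s, in which the tool goes at most 50 mm and 8.59 degrees, less where a joint would pass 70% of its speed; a pose out of reach is approached as far as the arm can. A call with a number of a shift or a turn outside -1 to 1 is refused whole. A call with a gripper value outside its range is refused whole. The fingers move at their own pace and stop on an object; FORCE is the grip in N (left out, the last holds). Time passes only in rows, so rows that repeat a pose let the fingers close. It gives the time, the measured TCP pose, the force and the opening at its end, in the units of the state.
- bot.observe(): the state, without advancing time (a new reading comes with each control period).
- imaging.grab_frame(name): name is "scene" or "top"; returns the picture (384x512x3 uint8, red, green, blue); there is no depth.
- imaging.camera_info(name): a dict with "fx", "fy", "cx", "cy" (pixels), "eye" and "rotation" of the camera in the world. Camera axes: x right, y down, z forward; pixel columns grow to the right and rows downward; lengths in m; the calibration is good to about 2 mm. A picture is of the moment at which its call begins. camera_info takes no time and is no camera call.
- job_done(): hands the job in, once; it reports no verdict.
The state is a dict: "time": time; "q": joint angles; "joint_velocities": joint speeds; "joint_torque": joint torques, N m; "tcp_pos": TCP position; "tool_rot": TCP orientation; "contact_force": force on the tool from outside, world axes, zero at the start; "ft_torque": the same for the moment, N m; "finger_gap": finger opening in m.
Only numpy, scipy, OpenCV 4.12 (cv2) and the standard library are available. Lean on these libraries where they do the work, as an engineer would, in place of code of your own. Each camera call takes 0.05 s, during which the arm holds its last target.

### The job

Clear the packing bench: lay the two loose black housings (not those packed on cardboard) in the yellow bin and the two blue covers in the green bin, one to a compartment, and put the silver blow gun in the red bin. Everything must end flat on its bin's floor, the same way up as it lies now; set things down rather than dropping them. Leave the bottle, jar, tape roll, scissors and screwdriver standing or lying where they are.

Things in the scene. Friction and masses are not known exactly. Their poses are not given: they have to be found in the camera images.
- housing_1: Black moulded plastic housing, an open-topped shell 120 mm (its x) by 40 mm (y) by 26 mm high, 4 mm walls, about 80 g, lying open side up. Origin: centre of its underside; z up. 
- housing_2: Black moulded plastic housing, an open-topped shell 120 mm (its x) by 40 mm (y) by 26 mm high, 4 mm walls, about 80 g, lying open side up. Origin: centre of its underside; z up. At the start cover_2 lies across its top.
- cover_1: Blue moulded cover, a solid rounded bar 120 mm (its x) by 36 mm (y) by 24 mm high with a silver strip and a white dot on its upper face, about 70 g. Origin: centre of its underside; z up. Lies on the bench.
- cover_2: Blue moulded cover, a solid rounded bar 120 mm (its x) by 36 mm (y) by 24 mm high with a silver strip and a white dot on its upper face, about 70 g. Origin: centre of its underside; z up. At the start it lies crosswise on the rim of housing_2, its underside 26 mm above the bench.
- blow_gun: Silver air blow gun lying on its side, L-shaped, 124 (x) x 95 (y) x 24 mm high, 170 g. Origin: centre of that rectangle, on the underside; z up. Barrel 24 mm wide along x at y = +35 mm, x = -62 to +14 mm, then a 10 mm thick nozzle to x = +62 mm. Handle 24 mm wide, x = -62 to -38 mm, from the barrel to y = -40 mm, then a brass fitting to y = -48 mm.
- gun_grip (a point): Place to grip the blow gun across its barrel (fingers closing along the gun's y), in front of the handle, 12 mm above the gun's underside. Axes as the blow gun's.
- housing_bin: Yellow bin for housings. Walls 36 mm high and 5 mm thick, floor 5 mm thick, 210 mm (its x) by 170 mm (its y) outside. Fixed to the bench. Origin: centre of its underside. A full-height 5 mm wall at x = 0 along y splits it into two compartments, 97 mm (x) by 160 mm (y) inside, centred at x = -51 and +51 mm.
- cover_bin: Green bin for covers. Walls 36 mm high and 5 mm thick, floor 5 mm thick, 210 mm (its x) by 170 mm (its y) outside. Fixed to the bench. Origin: centre of its underside. A full-height 5 mm wall at x = 0 along y splits it into two compartments, 97 mm (x) by 160 mm (y) inside, centred at x = -51 and +51 mm.
- tool_bin: Red bin for the blow gun. Walls 36 mm high and 5 mm thick, floor 5 mm thick, 210 mm (its x) by 170 mm (its y) outside. Fixed to the bench. Origin: centre of its underside. No dividing wall: one space 200 mm by 160 mm inside.
- cleaner_bottle: Bystander: upright white bottle with a blue cap, 40 mm diameter, 115 mm high. Origin: centre of its underside.
- grease_jar: Bystander: upright amber jar with a black lid, 44 mm diameter, 85 mm high. Origin: centre of its underside.
- tape_roll: Bystander: roll of tan tape lying flat, 84 mm outer diameter, 40 mm high. Origin: centre of its underside.
- scissors: Bystander: blue-handled scissors lying flat, 155 mm long, 100 mm wide at the handles, 10 mm high. Origin: on the underside, at the pivot.
- screwdriver: Bystander: screwdriver lying flat, 190 mm long, less than 40 mm high. Origin: on its underside, near its middle.

How it is judged (in metres and radians):
At the end, for the whole second after the job is handed in: Both housings lie in the yellow bin and both covers in the green bin, one in each compartment, and the blow gun lies in the red bin; each is flat on the bin's floor (underside no more than 9 mm above the floor, tilted less than 0.2 rad, upper side up) and at rest (below 0.03 m/s) (x of housing_1 in the frame of housing_bin between -0.1 and 0.1 m and y of housing_1 in the frame of housing_bin between -0.08 and 0.08 m and z of each of housing_1, housing_2 in the frame of housing_bin below 0.014 m and angle between each of housing_1, housing_2, cover_1, cover_2, blow_gun's own z axis and vertical below 0.2 rad and linear speed of each of housing_1, housing_2, cover_1, cover_2, blow_gun below 0.03 m/s and x of housing_2 in the frame of housing_bin between -0.1 and 0.1 m and y of housing_2 in the frame of housing_bin between -0.08 and 0.08 m and x of cover_1 in the frame of cover_bin between -0.1 and 0.1 m and y of cover_1 in the frame of cover_bin between -0.08 and 0.08 m and z of each of cover_1, cover_2 in the frame of cover_bin below 0.014 m and x of cover_2 in the frame of cover_bin between -0.1 and 0.1 m and y of cover_2 in the frame of cover_bin between -0.08 and 0.08 m and x of blow_gun in the frame of tool_bin between -0.1 and 0.1 m and y of blow_gun in the frame of tool_bin between -0.08 and 0.08 m and z of blow_gun in the frame of tool_bin below 0.014 m and ((x of housing_1 in the frame of housing_bin below 0 m and x of housing_2 in the frame of housing_bin above 0 m) or (x of housing_2 in the frame of housing_bin below 0 m and x of housing_1 in the frame of housing_bin above 0 m)) and ((x of cover_1 in the frame of cover_bin below 0 m and x of cover_2 in the frame of cover_bin above 0 m) or (x of cover_2 in the frame of cover_bin below 0 m and x of cover_1 in the frame of cover_bin above 0 m))); the robot touches nothing.
It fails at once if the bottle or the jar is shifted by more than 30 mm or knocked over (distance of any of cleaner_bottle, grease_jar from where it was at the start of the episode above 0.03 m or angle between any of cleaner_bottle, grease_jar's own z axis and vertical above 0.5 rad).
It fails at once if the tape roll, scissors or screwdriver is shifted by more than 30 mm (distance of any of tape_roll, scissors, screwdriver from where it was at the start of the episode above 0.03 m).
It fails at once if a housing, a cover or the blow gun is dropped into its bin (faster than 0.65 m/s within 20 mm of the bin's floor) ((x of housing_1 in the frame of housing_bin between -0.105 and 0.105 m and y of housing_1 in the frame of housing_bin between -0.085 and 0.085 m and z of housing_1 in the frame of housing_bin below 0.025 m and linear speed of housing_1 above 0.65 m/s) or (x of housing_2 in the frame of housing_bin between -0.105 and 0.105 m and y of housing_2 in the frame of housing_bin between -0.085 and 0.085 m and z of housing_2 in the frame of housing_bin below 0.025 m and linear speed of housing_2 above 0.65 m/s) or (x of cover_1 in the frame of cover_bin between -0.105 and 0.105 m and y of cover_1 in the frame of cover_bin between -0.085 and 0.085 m and z of cover_1 in the frame of cover_bin below 0.025 m and linear speed of cover_1 above 0.65 m/s) or (x of cover_2 in the frame of cover_bin between -0.105 and 0.105 m and y of cover_2 in the frame of cover_bin between -0.085 and 0.085 m and z of cover_2 in the frame of cover_bin below 0.025 m and linear speed of cover_2 above 0.65 m/s) or (x of blow_gun in the frame of tool_bin between -0.105 and 0.105 m and y of blow_gun in the frame of tool_bin between -0.085 and 0.085 m and z of blow_gun in the frame of tool_bin below 0.025 m and linear speed of blow_gun above 0.65 m/s)).
It also fails if it takes over 72 s, if anything falls off the work surface, if the arm or the gripper's body presses on something with over 40 N, if the wrist force passes 120 N, or if a joint passes its speed limit or range.

## Working session

There is one attempt and no reset: what is moved stays moved. The work goes in short steps, Python scripts to look and compute and a shell command to move; the robot and the scene stay as the last step left them, time stands still between calls to the robot, and variables do not carry over. Pictures are saved under pics/ and viewed, and the job is handed in when it is done.

```bash
ls; mkdir -p pics; python3 - <<'E'
from bench import bot, imaging
import cv2
for n in ("scene","top"):
    im=imaging.grab_frame(n); cv2.imwrite(f"pics/{n}0.png",cv2.resize(im[:,:,::-1],(800,600),interpolation=cv2.INTER_CUBIC)); cv2.imwrite(f"pics/{n}0_raw.png",im[:,:,::-1])
    print(n,imaging.camera_info(n))
s=bot.observe();print(s)
E
```

```text
pics
scene {'fx': 483.33451267117914, 'fy': 483.33451267117914, 'cx': 251.5119523468102, 'cy': 190.5056987069554, 'eye': array([ 1.04343289, -0.76839158,  1.37421085]), 'rotation': array([[ 0.83959229,  0.44619477, -0.30983062],
       [ 0.54312631, -0.699946  ,  0.46377732],
       [-0.00992968, -0.55766103, -0.83000939]])}
top {'fx': 364.93559740091223, 'fy': 364.93559740091223, 'cx': 259.0850306878904, 'cy': 192.61201106766134, 'eye': array([0.48262413, 0.00630369, 0.95205367]), 'rotation': array([[-6.81448868e-04, -9.97424638e-01,  7.17190783e-02],
       [-9.99468033e-01, -1.65917884e-03, -3.25714199e-02],
       [ 3.26065315e-02, -7.17031219e-02, -9.96892911e-01]])}
{'time': 0.1, 'q': array([ 6.01610899e+01,  1.64512453e+01,  9.04136460e+01,  1.18825684e-03,
        7.32593859e+01, -8.59596165e+00]), 'joint_velocities': array([-0.10035722, -0.08824334, -0.21909066, -0.02068365,  0.11309896,
       -0.04407011]), 'joint_torque': array([ 5.86669976e-04, -4.07293832e+01, -2.93701154e+01, -2.38307384e-04,
        3.41174389e-03, -1.19668559e-05]), 'tcp_pos': array([0.24425623, 0.62862289, 0.23005929]), 'tool_rot': array([[-9.32050108e-01,  3.62327745e-01, -1.09646391e-03],
       [ 3.62329241e-01,  9.32048292e-01, -1.87160801e-03],
       [ 3.43821810e-04, -2.14171338e-03, -9.99997647e-01]]), 'contact_force': array([ 0.40180465,  0.15605309, -0.91058676]), 'ft_torque': array([-0.01995857,  0.02720026, -0.04663123]), 'finger_gap': 0.08500610407322394}
```

View pics/scene0.png

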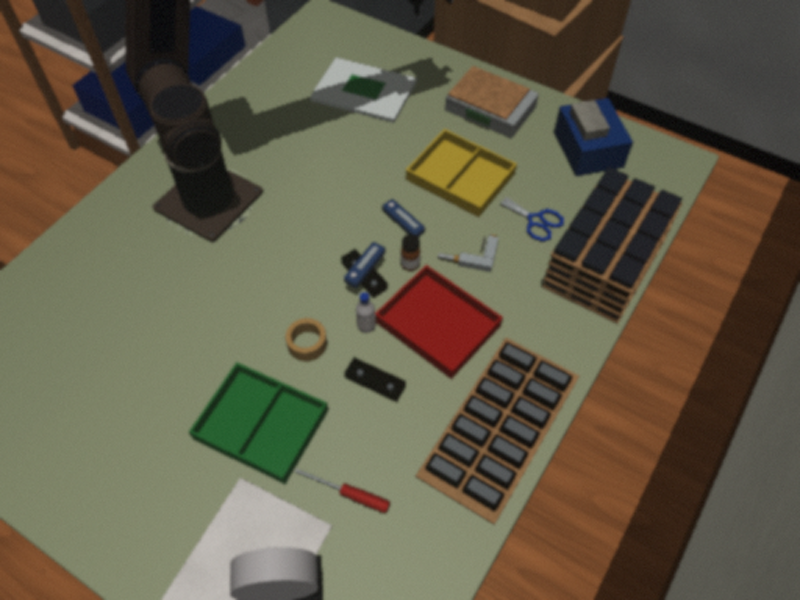

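View pics/top0.png

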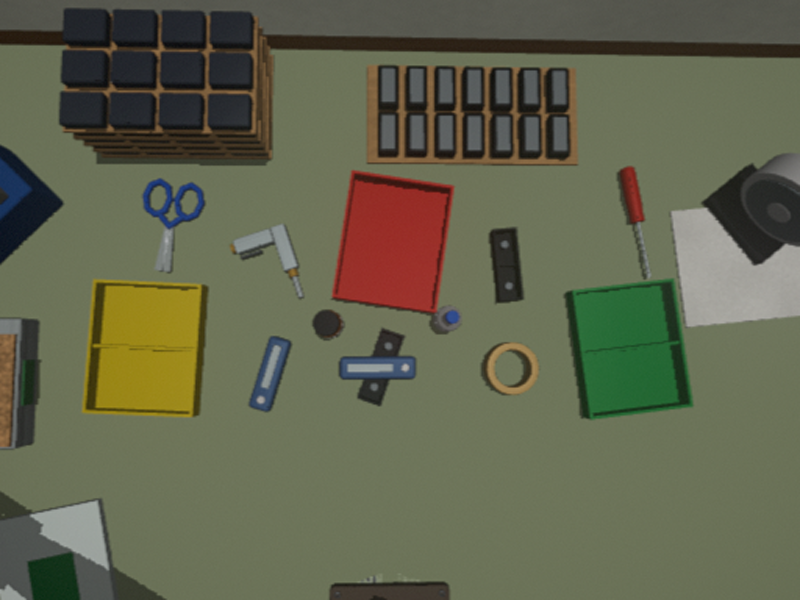

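```bash
cat > h.py <<'E'
import numpy as np, cv2
from bench import imaging
def unp(name,uv,z):
    c=imaging.camera_info(name); uv=np.atleast_2d(uv).astype(float)
    d=np.stack([(uv[:,0]-c['cx'])/c['fx'],(uv[:,1]-c['cy'])/c['fy'],np.ones(len(uv))],1)@np.array(c['rotation']).T
    return c['eye']+d*((z-c['eye'][2])/d[:,2])[:,None]
def proj(name,P):
    c=imaging.camera_info(name); p=(np.atleast_2d(P)-c['eye'])@np.array(c['rotation'])
    return np.stack([c['fx']*p[:,0]/p[:,2]+c['cx'],c['fy']*p[:,1]/p[:,2]+c['cy']],1)
def crop(im,x0,y0,w,h,s,out):
    c=cv2.resize(im[y0:y0+h,x0:x0+w],None,fx=s,fy=s,interpolation=cv2.INTER_CUBIC)
    for i in range(0,w,10):
        cv2.putText(c,str(x0+i),(i*s,9),0,.33,(255,255,255),1); cv2.line(c,(i*s,10),(i*s,14),(255,255,255),1)
    for j in range(10,h,10):
        cv2.putText(c,str(y0+j),(0,j*s+3),0,.33,(255,255,255),1); cv2.line(c,(22,j*s),(27,j*s),(255,255,255),1)
    cv2.imwrite(out,c)
E
python3 - <<'E'
from h import *
im=cv2.imread('pics/top0_raw.png')
im=cv2.convertScaleAbs(im,alpha=1.6,beta=10)
crop(im,140,135,132,100,6,'pics/c1.png')
crop(im,205,190,100,75,8,'pics/c2.png')
crop(im,300,135,100,75,8,'pics/c3.png')
E
```

```text
(no output)
```

View pics/c1.png

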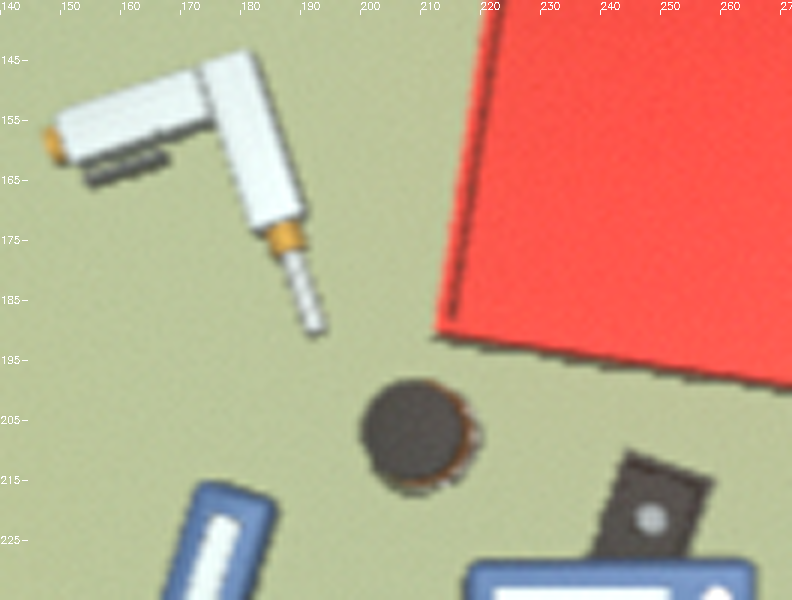

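View pics/c2.png

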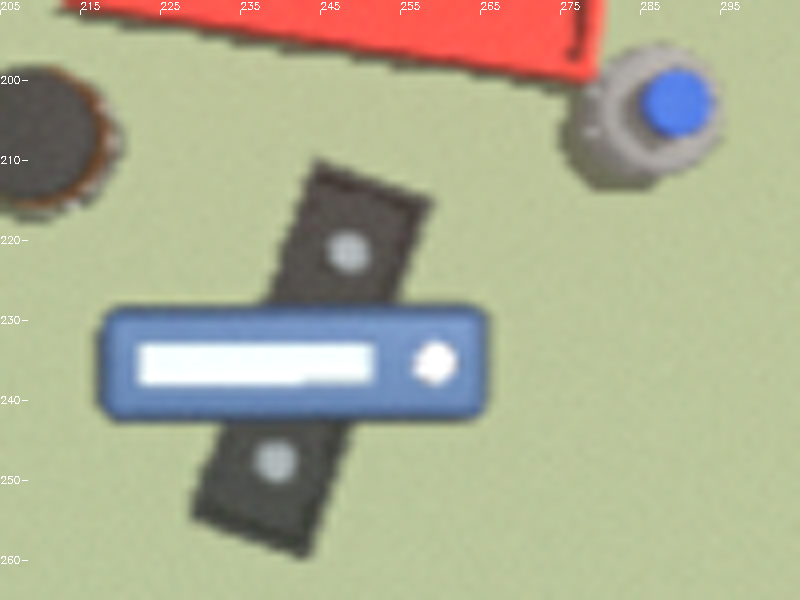

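View pics/c3.png

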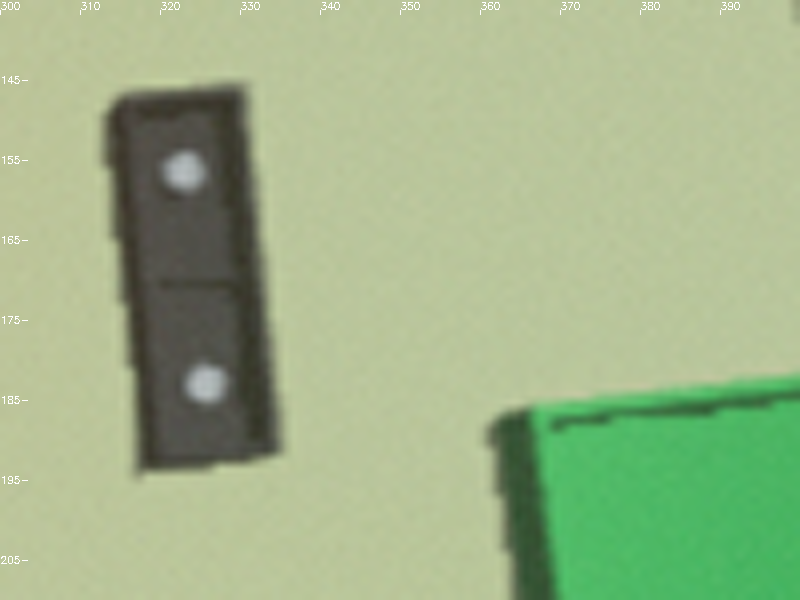

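```bash
python3 - <<'E'
from h import *
im=cv2.imread('pics/top0_raw.png')
im=cv2.convertScaleAbs(im,alpha=1.6,beta=10)
crop(im,45,170,158,110,5,'pics/c4.png')
crop(im,355,170,100,110,5,'pics/c5.png')
crop(im,205,105,100,100,6,'pics/c6.png')
E
```

```text
(no output)
```

View pics/c4.png

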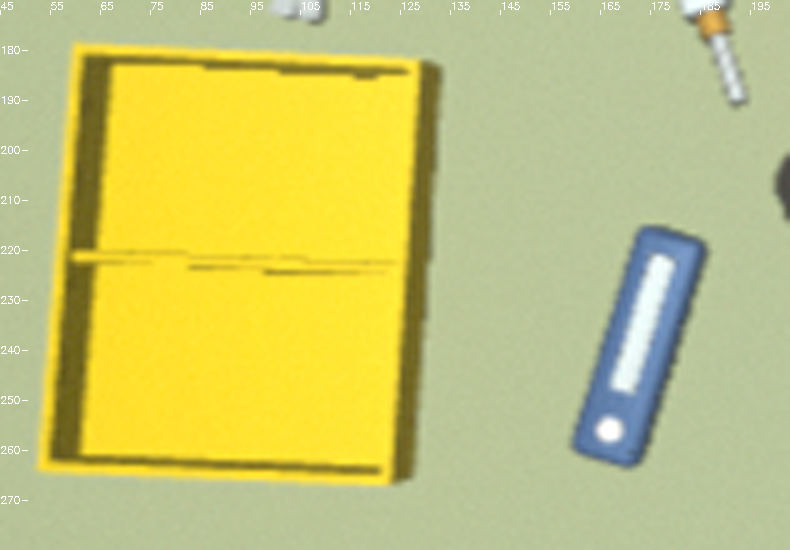

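View pics/c5.png

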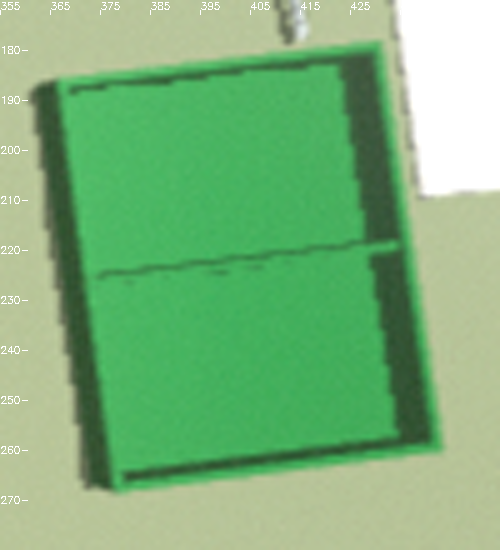

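View pics/c6.png

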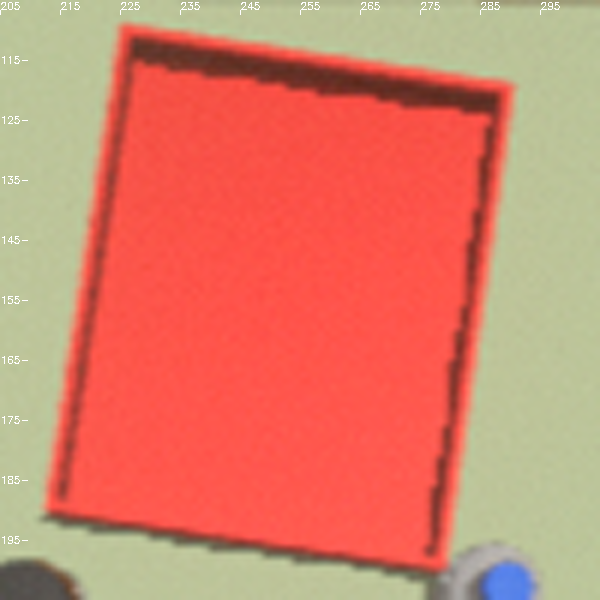

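```bash
cat > fit.py <<'E'
from h import *
def fit(name,pts,model,z,off=None,s=None):
    uv=np.array(pts,float)
    if s: uv=uv/s+np.array(off)
    W=unp('top',uv,z)[:,:2]; M=np.array(model,float)/1000
    a=W-W.mean(0); b=M-M.mean(0)
    th=np.arctan2((b[:,0]*a[:,1]-b[:,1]*a[:,0]).sum(),(a*b).sum())
    R=np.array([[np.cos(th),-np.sin(th)],[np.sin(th),np.cos(th)]])
    t=W.mean(0)-R@M.mean(0)
    res=np.abs(W-(M@R.T+t)).max()*1000
    print(name,'xy',t.round(4),'yaw',np.degrees(th).round(1),'maxres mm',res.round(1),'scale',(np.linalg.norm(a)/np.linalg.norm(b)).round(3))
    return t,th
def box(l,w): return [(l/2,w/2),(l/2,-w/2),(-l/2,-w/2),(-l/2,w/2)]
E
python3 - <<'E'
from fit import *
# image up=+x,left=+y : order TL,TR,BR,BL = (+x+y),(+x-y),(-x,-y),(-x,+y)
B=box(210,170)
fit('yellow',[(76,44),(422,60),(392,485),(40,470)],B,.036,(45,170),5)
fit('green',[(60,80),(381,43),(440,450),(115,490)],B,.036,(355,170),5)
fit('red',[(122,25),(513,85),(445,572),(47,512)],B,.036,(205,105),6)
fit('cover1',[(640,225),(708,245),(636,468),(572,448)],box(120,36),.020,(45,170),5)
fit('cover2',[(103,308),(487,305),(487,420),(100,418)],box(36,120),.046,(205,190),8)
fit('h1',[(118,95),(243,85),(280,452),(142,468)],box(120,40),.026,(300,135),8)
fit('h2',[(316,160),(432,200),(308,558),(192,518)],box(120,40),.026,(205,190),8)
fit('gun',[(250,50),(197,68),(303,212),(253,232),(58,120),(75,162)],[(-62,47),(-62,23),(14,47),(14,23),(-62,-40),(-38,-40)],.024,(140,135),6)
print(unp('top',[(140+317/6,135+333/6)],.012))
# bottle, jar, tape
print('jar top',unp('top',[(140+415/6,135+431/6)],.085),'bottle cap',unp('top',[(205+678/8,190+102/8)],.115))
print('tape',unp('top',[(512/1.5625,368/1.5625)],.04))
E
```

```text
yellow xy [0.4737 0.3897] yaw -2.6 maxres mm 0.5 scale 0.999
green xy [ 0.4723 -0.3935] yaw 6.5 maxres mm 1.5 scale 0.988
red xy [ 0.6456 -0.0059] yaw -8.3 maxres mm 0.9 scale 0.997
cover1 xy [0.4317 0.1933] yaw -16.6 maxres mm 1.8 scale 0.969
cover2 xy [0.4421 0.0193] yaw -0.1 maxres mm 1.2 scale 0.987
h1 xy [ 0.6097 -0.1923] yaw 4.1 maxres mm 2.5 scale 1.008
h2 xy [0.4426 0.0141] yaw -19.1 maxres mm 0.9 scale 0.986
gun xy [0.6022 0.1976] yaw -160.5 maxres mm 2.5 scale 0.972
[[0.55541212 0.14592897 0.012     ]]
jar top [[0.51106973 0.09617213 0.085     ]] bottle cap [[ 0.51955766 -0.09167553  0.115     ]]
tape [[ 0.44092512 -0.1950859   0.04      ]]
```

```bash
python3 -m inch '[[0,[0.2,-0.45,0],[0,0,0]],[0,[0.4,-0.9,0],[0,0,0.052]],[0,[0.4,-0.9,0],[0,0,0.052]]]' 40
python3 -m inch '[[0,[0.2,-0.45,-0.1],[0,0,0]],[0,[0.4,-0.9,-0.2],[0,0,0]]]'
python3 -c "
from bench import bot
s=bot.observe();print(s['q'].round(1),s['tool_rot'].round(4))"
```

```text
time: 0.4
tcp_pos: [0.2856, 0.5347, 0.2295]
tool_rot: [[-0.958, 0.287, -0.002], [0.287, 0.958, -0.005], [0.0, -0.005, -1.0]]
contact_force: [-0.2, -0.4, 0.5]
finger_gap: 0.0854
time: 0.6
tcp_pos: [0.3244, 0.4491, 0.2112]
tool_rot: [[-0.959, 0.283, 0.001], [0.283, 0.959, 0.001], [-0.0, 0.001, -1.0]]
contact_force: [0.9, 0.3, -0.1]
finger_gap: 0.0851
[ 43.7   2.2 108.6   0.   69.2 -29.9] [[-9.591e-01  2.832e-01  6.000e-04]
 [ 2.832e-01  9.590e-01  6.000e-04]
 [-4.000e-04  7.000e-04 -1.000e+00]]
```

```bash
python3 -m inch '[[0,[0.18,-0.43,-0.1],[0,0,0]],[0,[0.36,-0.85,-0.2],[0,0,0]]]' | head -2
python3 -m inch '[[0,[0.18,-0.43,-0.1],[0,0,0]],[0,[0.36,-0.85,-0.2],[0,0,0]]]' |head -2
python3 -m inch '[[0,[0.18,-0.43,-0.1],[0,0,0]],[0,[0.35,-0.86,-0.2],[0,0,0]],[0,[0.35,-0.86,-0.2],[0,0,0]]]'
python3 -m inch '[[0,[0,0,-0.3],[0,0,0]],[0,[0,0,-0.6],[0,0,0]],[0,[0,0,-0.8],[0,0,0]],[0,[0,0,-0.8],[0,0,0]]]'
python3 - <<'E'
from h import *
im=imaging.grab_frame('top')[:,:,::-1]
cv2.imwrite('pics/a1_raw.png',im); crop(cv2.convertScaleAbs(im,alpha=1.6),120,180,110,110,5,'pics/a1.png')
E
```

```text
time: 0.8
tcp_pos: [0.3605, 0.3632, 0.1909]
time: 1.0
tcp_pos: [0.3966, 0.2782, 0.171]
time: 1.3
tcp_pos: [0.4322, 0.1896, 0.1499]
tool_rot: [[-0.957, 0.292, -0.002], [0.292, 0.957, -0.002], [0.002, -0.002, -1.0]]
contact_force: [-0.5, 1.1, 0.8]
finger_gap: 0.0855
time: 1.7
tcp_pos: [0.4285, 0.1938, 0.0684]
tool_rot: [[-0.959, 0.285, -0.007], [0.285, 0.959, -0.001], [0.007, -0.003, -1.0]]
contact_force: [-0.5, -0.2, -0.3]
finger_gap: 0.0854
```

View pics/a1.png

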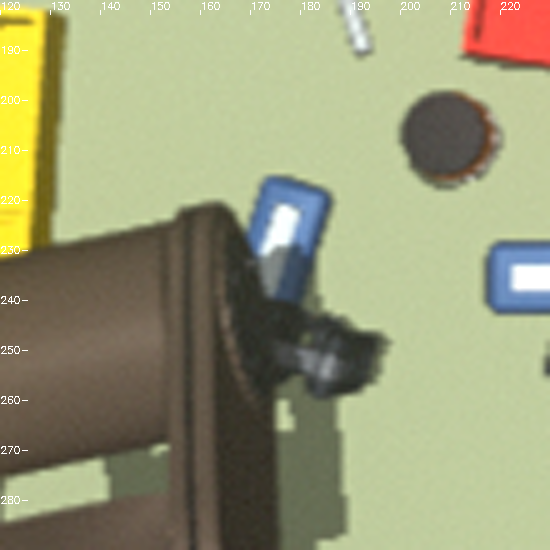

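The arm covers most of cover_1 here (its far end shows at about 177,218), matching the earlier measurement. I'll descend and grip.

```bash
python3 -m inch '[[0,[0,0,-0.35],[0,0,0]],[0,[0,0,-0.66],[0,0,0]],[0,[0,0,-0.66],[0,0,0]],[0,[0,0,-0.66],[0,0,0]]]'
python3 -m inch '[[0.7,[0,0,0],[0,0,0]],[0.7,[0,0,0],[0,0,0]],[0.7,[0,0,0],[0,0,0]],[0.7,[0,0,0],[0,0,0]]]' 40
python3 -m inch '[[0.7,[0,0,0],[0,0,0]],[0.7,[0,0,0],[0,0,0]],[0.7,[0,0,0],[0,0,0]]]'
```

```text
time: 2.15
tcp_pos: [0.4321, 0.1941, 0.0067]
tool_rot: [[-0.959, 0.285, 0.001], [0.285, 0.959, 0.0], [-0.001, 0.001, -1.0]]
contact_force: [0.3, -0.5, 0.0]
finger_gap: 0.0854
time: 2.55
tcp_pos: [0.4325, 0.1939, 0.0068]
tool_rot: [[-0.958, 0.285, 0.003], [0.285, 0.958, 0.001], [-0.002, 0.001, -1.0]]
contact_force: [0.2, 0.0, 0.3]
finger_gap: 0.0355
time: 2.85
tcp_pos: [0.4326, 0.1939, 0.0068]
tool_rot: [[-0.958, 0.285, 0.002], [0.285, 0.958, 0.001], [-0.002, 0.001, -1.0]]
contact_force: [-0.1, -0.0, 5.7]
finger_gap: 0.0351
```

```bash
python3 -m inch '[[0.7,[0,0,0.3],[0,0,0]],[0.7,[0,0,0.7],[0,0,0]],[0.7,[0,0,1],[0,0,0]]]' |head -2
python3 -m inch '[[0.7,[0.06,-0.3,0.25],[0,0,-0.06]],[0.7,[0.13,-0.6,0.45],[0,0,-0.124]],[0.7,[0.13,-1,0.45],[0,0,-0.124]]]'
python3 -m inch '[[0.7,[0.06,-0.5,0],[0,0,-0.06]],[0.7,[0.13,-1,0],[0,0,-0.124]]]' |head -2
python3 -m inch '[[0.7,[0.06,-0.5,0],[0,0,-0.06]],[0.7,[0.14,-1,0],[0,0,-0.124]]]' |head -2
python3 -m inch '[[0.7,[-0.08,-0.5,0],[0,0,-0.06]],[0.7,[-0.17,-1,0],[0,0,-0.124]]]' |head -2
python3 -m inch '[[0.7,[-0.08,-0.5,0],[0,0,-0.06]],[0.7,[-0.17,-1,0],[0,0,-0.124]]]' |head -2
python3 -m inch '[[0.7,[-0.08,-0.5,0],[0,0,-0.06]],[0.7,[-0.16,-0.93,0],[0,0,-0.123]],[0.7,[-0.16,-0.93,0],[0,0,-0.123]],[0.7,[-0.16,-0.93,0],[0,0,-0.123]],[0.7,[-0.16,-0.93,0],[0,0,-0.123]]]'
python3 - <<'E'
from h import *
im=imaging.grab_frame('scene')[:,:,::-1]
cv2.imwrite('pics/a2.png',cv2.convertScaleAbs(cv2.resize(im,(800,600)),alpha=1.6))
E
```

```text
time: 3.15
tcp_pos: [0.4314, 0.1935, 0.107]
time: 3.45
tcp_pos: [0.4469, 0.0931, 0.1542]
tool_rot: [[-0.885, 0.465, 0.008], [0.465, 0.885, 0.0], [-0.007, 0.004, -1.0]]
contact_force: [1.0, -0.2, -0.4]
finger_gap: 0.0351
time: 3.65
tcp_pos: [0.4567, -0.007, 0.1505]
time: 3.85
tcp_pos: [0.4705, -0.1065, 0.1503]
time: 4.05
tcp_pos: [0.4537, -0.2051, 0.1502]
time: 4.25
tcp_pos: [0.4366, -0.3035, 0.15]
time: 4.75
tcp_pos: [0.4214, -0.3934, 0.1497]
tool_rot: [[-0.115, 0.993, -0.001], [0.993, 0.115, 0.002], [0.002, -0.001, -1.0]]
contact_force: [0.2, -0.7, 0.2]
finger_gap: 0.0349
```

View pics/a2.png

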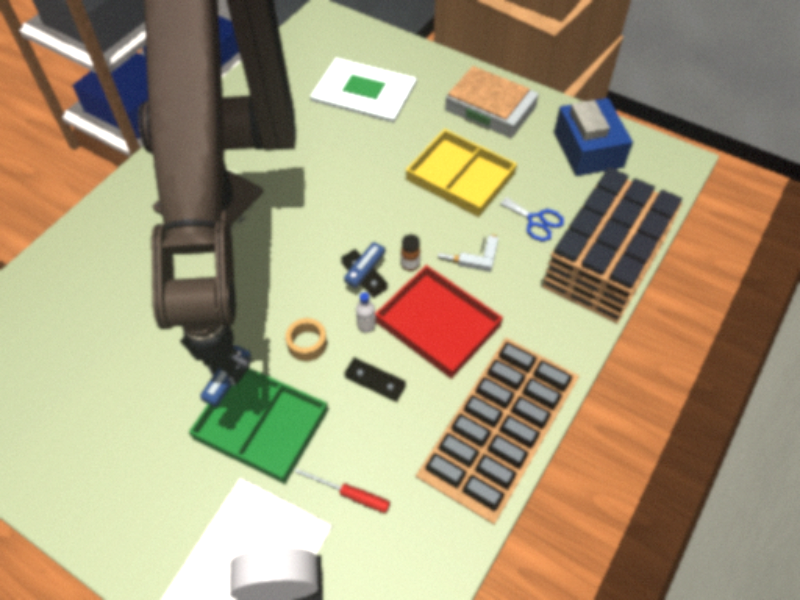

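```bash
python3 -m inch '[[0.7,[0,-0.05,-0.3],[0,0,0]],[0.7,[0,-0.05,-0.6],[0,0,0]],[0.7,[0,-0.05,-0.85],[0,0,0]],[0.7,[0,-0.05,-1],[0,0,0]]]' 
python3 -m inch '[[0.7,[0,0,-0.15],[0,0,0]],[0.7,[0,0,-0.28],[0,0,0]],[0.7,[0,0,-0.37],[0,0,0]],[0.7,[0,0,-0.37],[0,0,0]],[0.7,[0,0,-0.37],[0,0,0]]]'
python3 -m inch '[[0.6,[0,0,0],[0,0,0]],[0.4,[0,0,0],[0,0,0]],[0.38,[0,0,0],[0,0,0]],[0.38,[0,0,0],[0,0,0]]]'
```

```text
time: 5.2
tcp_pos: [0.4212, -0.3971, 0.0481]
tool_rot: [[-0.117, 0.993, -0.002], [0.993, 0.117, 0.003], [0.003, -0.002, -1.0]]
contact_force: [-0.0, 0.6, -0.9]
finger_gap: 0.0349
time: 5.7
tcp_pos: [0.4219, -0.4002, 0.0139]
tool_rot: [[-0.114, 0.993, 0.0], [0.993, 0.114, -0.001], [-0.001, 0.0, -1.0]]
contact_force: [0.4, -0.7, 0.2]
finger_gap: 0.0352
time: 6.1
tcp_pos: [0.4218, -0.4, 0.0139]
tool_rot: [[-0.114, 0.993, 0.0], [0.993, 0.114, -0.001], [-0.001, 0.0, -1.0]]
contact_force: [0.4, -0.0, -0.6]
finger_gap: 0.0531
```

```bash
python3 -m inch '[[0.38,[0,0,0.3],[0,0,0]],[0.38,[0,0,0.6],[0,0,0]],[0.1,[0,0,1],[0,0,0]]]' |head -2
python3 -m inch '[[0,[0.06,0.3,0.25],[0,0,0]],[0,[0.15,0.6,0.45],[0,0,-0.073]],[0,[0.15,1,0.45],[0,0,-0.073]]]'|head -2
python3 -m inch '[[0,[0.06,0.5,0],[0,0,0]],[0,[0.15,1,0],[0,0,0]]]' |head -2
python3 -m inch '[[0,[0,0.5,0],[0,0,0]],[0,[0,1,0],[0,0,0]]]' |head -2
python3 -m inch '[[0,[0,0.5,0],[0,0,0]],[0,[0,1,0],[0,0,0]]]' |head -2
python3 -m inch '[[0,[-0.05,0.19,-0.3],[0,0,0]],[0,[-0.10,0.19,-0.6],[0,0,0]],[0,[-0.10,0.19,-0.8],[0,0,0]],[0,[-0.10,0.19,-0.8],[0,0,0]],[0,[-0.10,0.19,-0.8],[0,0,0]]]'
python3 - <<'E'
from h import *
for n in ('top','scene'):
  im=imaging.grab_frame(n)[:,:,::-1]
  cv2.imwrite(f'pics/a3{n}_raw.png',im)
  im=cv2.convertScaleAbs(im,alpha=1.6)
  if n=='top': crop(im,190,180,100,75,8,'pics/a3top.png')
  else: crop(im,200,120,100,75,8,'pics/a3scene.png')
E
```

```text
time: 6.4
tcp_pos: [0.4207, -0.3987, 0.1129]
time: 6.7
tcp_pos: [0.439, -0.3015, 0.1631]
time: 6.9
tcp_pos: [0.4512, -0.1995, 0.1589]
time: 7.1
tcp_pos: [0.4512, -0.0991, 0.1588]
time: 7.3
tcp_pos: [0.4511, 0.001, 0.1589]
time: 7.8
tcp_pos: [0.4416, 0.018, 0.0789]
tool_rot: [[0.0, 1.0, 0.0], [1.0, -0.0, 0.0], [0.0, 0.0, -1.0]]
contact_force: [0.0, 1.0, -0.1]
finger_gap: 0.0853
```

View pics/a3top.png

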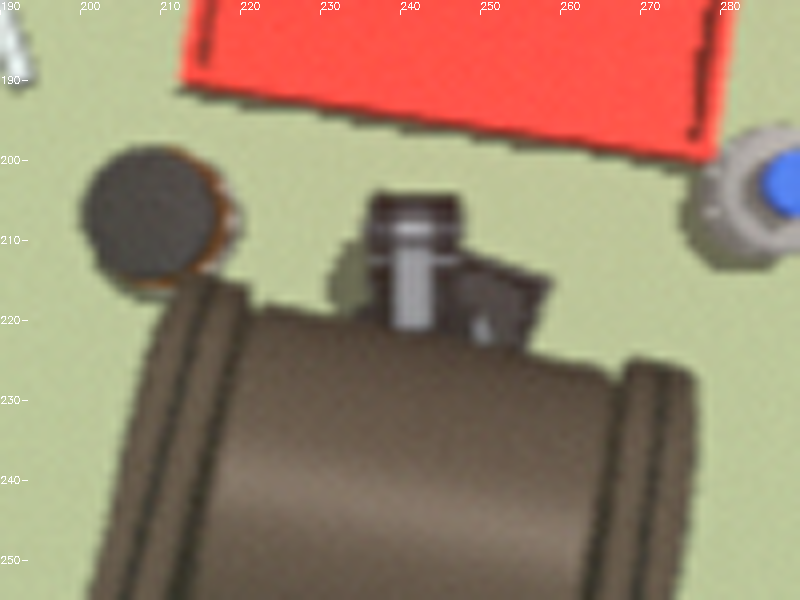

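View pics/a3scene.png

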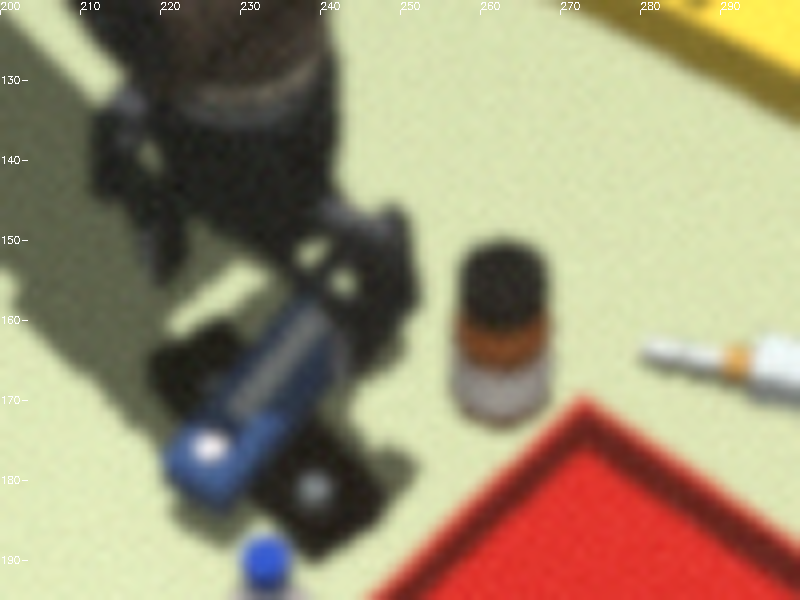

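The open fingers straddle cover_2's middle (far finger at top-view 241,212), clear of the jar. Descend and grip.

```bash
python3 -m inch '[[0,[0,0,-0.25],[0,0,0]],[0,[0,0,-0.47],[0,0,0]],[0,[0,0,-0.47],[0,0,0]],[0,[0,0,-0.47],[0,0,0]]]' | head -2
python3 -m inch '[[0.7,[0,0,0],[0,0,0]],[0.7,[0,0,0],[0,0,0]],[0.7,[0,0,0],[0,0,0]],[0.7,[0,0,0],[0,0,0]],[0.7,[0,0,0],[0,0,0]],[0.7,[0,0,0],[0,0,0]]]' 40
python3 -m inch '[[0.7,[0,0,0.2],[0,0,0]],[0.7,[0,0,0.5],[0,0,0]],[0.7,[0,0,0.95],[0,0,0]],[0.7,[0,0,0.95],[0,0,0]]]'
```

```text
time: 8.3
tcp_pos: [0.4422, 0.0178, 0.0325]
time: 8.9
tcp_pos: [0.4422, 0.0179, 0.0324]
tool_rot: [[0.0, 1.0, 0.002], [1.0, -0.0, -0.0], [-0.0, 0.002, -1.0]]
contact_force: [-0.8, 0.2, 6.6]
finger_gap: 0.0352
time: 9.3
tcp_pos: [0.4455, 0.0174, 0.1323]
tool_rot: [[-0.0, 1.0, 0.012], [1.0, 0.0, -0.002], [-0.002, 0.012, -1.0]]
contact_force: [0.7, -0.7, 0.0]
finger_gap: 0.0349
```

```bash

python3 -m inch '[[0.7,[0,-0.3,0.3],[0,0,0]],[0.7,[0.1,-0.7,0.3],[0,0,0]],[0.7,[0.1,-1,0.3],[0,0,0]]]'|head -2
python3 -m inch '[[0.7,[0.1,-0.5,0],[0,0,0.03]],[0.7,[0.2,-0.98,0],[0,0,0.07]]]' |head -2
python3 -m inch '[[0.7,[0.1,-0.5,0],[0,0,0]],[0.7,[0.2,-0.98,0],[0,0,0]]]' |head -2
python3 -m inch '[[0.7,[0.15,-0.5,0],[0,0,0]],[0.7,[0.3,-1,0],[0,0,0]],[0.7,[0.3,-1,0],[0,0,0]],[0.7,[0.3,-1,0],[0,0,0]]]'
python3 -m inch '[[0.7,[0,-0.1,-0.3],[0,0,0]],[0.7,[0,-0.1,-0.6],[0,0,0]],[0.7,[0,-0.1,-0.85],[0,0,0]],[0.7,[0,-0.1,-1],[0,0,0]],[0.7,[0,-0.1,-1],[0,0,0]]]'
python3 - <<'E'
from h import *
im=imaging.grab_frame('scene')[:,:,::-1]
crop(cv2.convertScaleAbs(im,alpha=1.6),110,210,120,100,6,'pics/a4.png')
E
```

```text
time: 9.6
tcp_pos: [0.4523, -0.0836, 0.157]
time: 9.8
tcp_pos: [0.4708, -0.1809, 0.1553]
time: 10.0
tcp_pos: [0.4909, -0.2794, 0.1549]
time: 10.4
tcp_pos: [0.5206, -0.3785, 0.1543]
tool_rot: [[-0.108, 0.994, -0.002], [0.994, 0.108, 0.002], [0.003, -0.002, -1.0]]
contact_force: [0.6, 0.8, -0.9]
finger_gap: 0.0351
time: 10.9
tcp_pos: [0.5197, -0.3848, 0.0532]
tool_rot: [[-0.111, 0.994, -0.005], [0.994, 0.111, 0.005], [0.005, -0.004, -1.0]]
contact_force: [0.3, -0.4, -0.8]
finger_gap: 0.0354
```

View pics/a4.png

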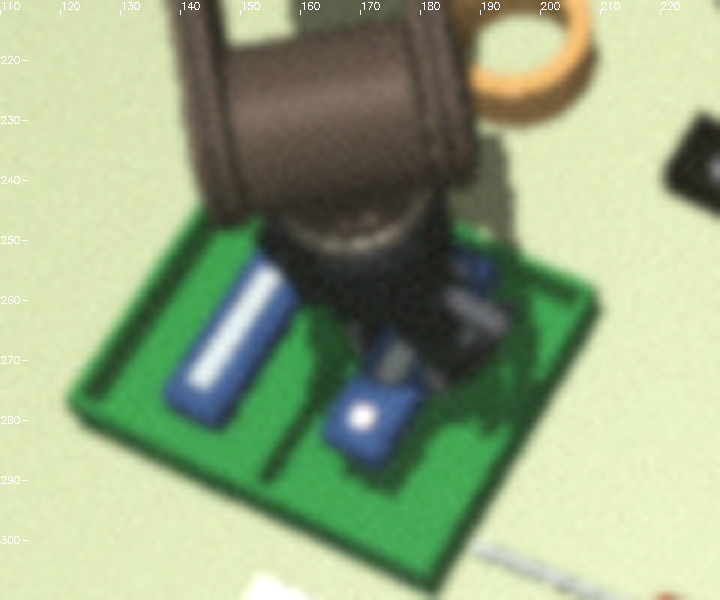

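Cover_1 lies flat in the left compartment (around 205,320 in the crop) and cover_2 is centred over the other. Lower, release, and go on to housing_1.

```bash
python3 -m inch '[[0.7,[0.03,0,-0.15],[0,0,0]],[0.7,[0.03,0,-0.3],[0,0,0]],[0.7,[0.03,0,-0.41],[0,0,0]],[0.7,[0.03,0,-0.41],[0,0,0]],[0.7,[0.03,0,-0.41],[0,0,0]]]'
python3 -m inch '[[0.6,[0,0,0],[0,0,0]],[0.4,[0,0,0],[0,0,0]],[0.38,[0,0,0],[0,0,0]],[0.38,[0,0,0],[0,0,0]]]'
python3 -m inch '[[0.38,[0,0,0.3],[0,0,0]],[0.38,[0,0,0.6],[0,0,0]],[0.1,[0,0,1],[0,0,0]]]'
```

```text
time: 11.45
tcp_pos: [0.5241, -0.3877, 0.0148]
tool_rot: [[-0.11, 0.994, -0.001], [0.994, 0.11, 0.001], [0.001, -0.001, -1.0]]
contact_force: [-0.1, -0.0, -1.4]
finger_gap: 0.0354
time: 11.85
tcp_pos: [0.5247, -0.3882, 0.0161]
tool_rot: [[-0.11, 0.994, 0.001], [0.994, 0.11, -0.001], [-0.001, 0.001, -1.0]]
contact_force: [0.8, 0.7, -0.3]
finger_gap: 0.0531
time: 12.15
tcp_pos: [0.5234, -0.387, 0.1147]
tool_rot: [[-0.11, 0.994, -0.003], [0.994, 0.11, 0.003], [0.003, -0.002, -1.0]]
contact_force: [-0.1, 0.2, -0.3]
finger_gap: 0.066
```

```bash
python3 -m inch '[[0,[0.1,0.2,0],[0,0,-0.09]],[0,[0.2,0.4,0],[0,0,-0.18]],[0,[0.3,0.6,0],[0,0,-0.27]],[0,[0.3,0.7,0],[0,0,-0.35]]]'|head -2
python3 -m inch '[[0,[0.1,0.2,0],[0,0,-0.09]],[0,[0.2,0.4,0],[0,0,-0.18]],[0,[0.3,0.6,0],[0,0,-0.27]],[0,[0.3,0.7,0],[0,0,-0.35]]]'|head -2
python3 -m inch '[[0,[0.1,0.2,0],[0,0,-0.09]],[0,[0.2,0.4,0],[0,0,-0.18]],[0,[0.25,0.56,0],[0,0,-0.27]],[0,[0.25,0.56,-0.2],[0,0,-0.324]],[0,[0.25,0.56,-0.4],[0,0,-0.324]],[0,[0.25,0.56,-0.4],[0,0,-0.324]],[0,[0.25,0.56,-0.4],[0,0,-0.324]]]'
python3 - <<'E'
from h import *
for n in ('top','scene'):
  im=imaging.grab_frame(n)[:,:,::-1]
  cv2.imwrite(f'pics/a5{n}_raw.png',im)
  im=cv2.convertScaleAbs(im,alpha=1.6)
  if n=='top': crop(im,290,130,130,98,6,'pics/a5top.png')
  else: crop(im,190,200,100,75,8,'pics/a5scene.png')
E
```

```text
time: 12.55
tcp_pos: [0.5553, -0.3164, 0.1159]
time: 12.95
tcp_pos: [0.5854, -0.2463, 0.1158]
time: 13.65
tcp_pos: [0.6092, -0.1918, 0.0754]
tool_rot: [[0.997, 0.072, -0.001], [0.072, -0.997, 0.0], [-0.001, -0.0, -1.0]]
contact_force: [0.0, -0.6, 0.6]
finger_gap: 0.0854
```

View pics/a5top.png

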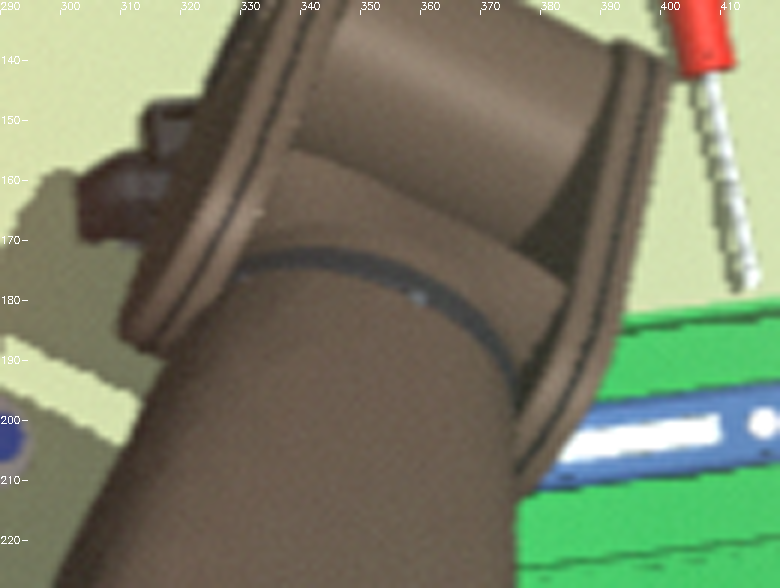

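View pics/a5scene.png

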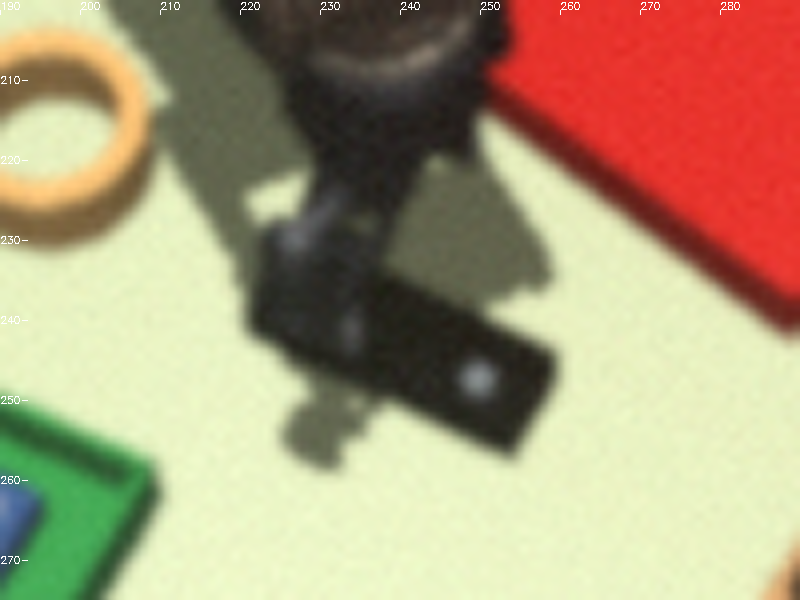

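The gripper straddles housing_1 (scene crop, finger near 225,235). Descend and grip.

```bash
python3 -m inch '[[0,[0,0,-0.3],[0,0,0]],[0,[0,0,-0.55],[0,0,0]],[0,[0,0,-0.69],[0,0,0]],[0,[0,0,-0.69],[0,0,0]],[0,[0,0,-0.69],[0,0,0]]]' | head -5
python3 -m inch '[[0.6,[0,0,0],[0,0,0]],[0.6,[0,0,0],[0,0,0]],[0.6,[0,0,0],[0,0,0]],[0.6,[0,0,0],[0,0,0]],[0.6,[0,0,0],[0,0,0]],[0.6,[0,0,0],[0,0,0]]]' 40
python3 -m inch '[[0.7,[0,0,0.2],[0,0,0]],[0.7,[0,0,0.5],[0,0,0]],[0.7,[0,0,1],[0,0,0]],[0.7,[0,0,1],[0,0,0]]]'
```

```text
time: 14.25
tcp_pos: [0.6101, -0.1923, 0.0075]
tool_rot: [[0.997, 0.072, 0.001], [0.072, -0.997, -0.001], [0.001, 0.001, -1.0]]
contact_force: [1.1, -0.3, 0.7]
finger_gap: 0.0854
time: 14.85
tcp_pos: [0.6103, -0.1923, 0.0077]
tool_rot: [[0.997, 0.072, 0.002], [0.072, -0.997, -0.001], [0.002, 0.001, -1.0]]
contact_force: [-0.1, 0.6, 4.8]
finger_gap: 0.0393
time: 15.25
tcp_pos: [0.6136, -0.1938, 0.1141]
tool_rot: [[0.997, 0.072, 0.012], [0.072, -0.997, -0.006], [0.012, 0.007, -1.0]]
contact_force: [0.8, -0.7, 0.5]
finger_gap: 0.0393
```

```bash

python3 -m inch '[[0.7,[-0.05,0.3,0.3],[0,0,0.07]],[0.7,[-0.1,0.6,0.55],[0,0,0.154]],[0.7,[-0.14,0.97,0.55],[0,0,0.154]]]'|head -2
python3 -m inch '[[0.7,[-0.07,0.48,0],[0,0,0.08]],[0.7,[-0.14,0.97,0],[0,0,0.154]]]' |head -2
python3 -m inch '[[0.7,[-0.07,0.48,0],[0,0,0.08]],[0.7,[-0.14,0.97,0],[0,0,0.154]]]' |head -2
python3 -m inch '[[0.7,[-0.07,0.48,0],[0,0,0.08]],[0.7,[-0.14,0.97,0],[0,0,0.154]]]' |head -2
python3 -m inch '[[0.7,[-0.07,0.48,0],[0,0,0.08]],[0.7,[-0.14,0.97,0],[0,0,0.154]]]' |head -2
python3 -m inch '[[0.7,[-0.07,0.48,0],[0,0,0.08]],[0.7,[-0.15,0.95,0],[0,0,0.154]],[0.7,[-0.15,0.95,0],[0,0,0.154]],[0.7,[-0.15,0.95,0],[0,0,0.154]]]'
python3 -m inch '[[0.7,[0,0,-0.3],[0,0,0]],[0.7,[0,0,-0.6],[0,0,0]],[0.7,[0,0,-0.85],[0,0,0]],[0.7,[0,0,-1],[0,0,0]],[0.7,[0,0,-1],[0,0,0]],[0.7,[0,0,-1],[0,0,0]]]'
python3 - <<'E'
from h import *
im=imaging.grab_frame('scene')[:,:,::-1]
crop(cv2.convertScaleAbs(im,alpha=1.6),240,70,120,80,6,'pics/a6.png')
E
```

```text
time: 15.55
tcp_pos: [0.5972, -0.0953, 0.1652]
time: 15.75
tcp_pos: [0.5805, 0.0035, 0.1607]
time: 15.95
tcp_pos: [0.5662, 0.1009, 0.1604]
time: 16.15
tcp_pos: [0.5522, 0.1979, 0.1604]
time: 16.35
tcp_pos: [0.5382, 0.2948, 0.1603]
time: 16.75
tcp_pos: [0.5232, 0.3888, 0.1599]
tool_rot: [[0.045, 0.999, -0.002], [0.999, -0.045, -0.001], [-0.002, -0.002, -1.0]]
contact_force: [1.9, -0.6, -1.3]
finger_gap: 0.039
time: 17.35
tcp_pos: [0.5251, 0.3876, 0.062]
tool_rot: [[0.048, 0.999, 0.001], [0.999, -0.048, 0.0], [0.0, 0.001, -1.0]]
contact_force: [-0.5, -0.5, -0.1]
finger_gap: 0.0392
```

View pics/a6.png

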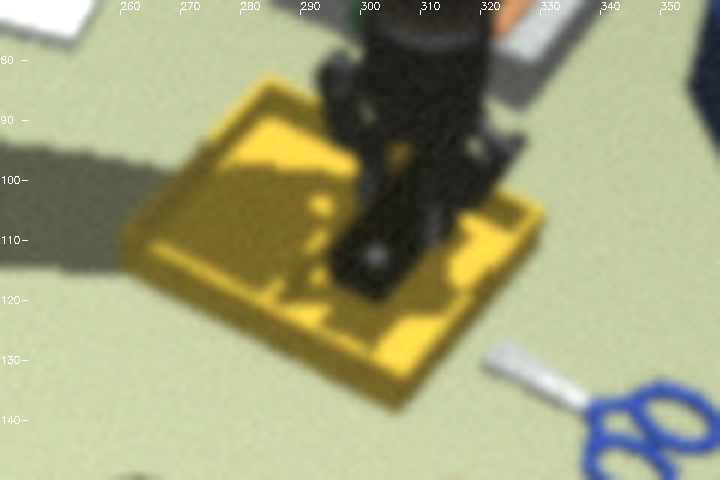

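Housing_1 is centred over the far compartment (end at about 302,115). Lower, release, and head to housing_2.

```bash
python3 -m inch '[[0.7,[0,0,-0.15],[0,0,0]],[0.7,[0,0,-0.3],[0,0,0]],[0.7,[0,0,-0.4],[0,0,0]],[0.7,[0,0,-0.48],[0,0,0]],[0.7,[0,0,-0.48],[0,0,0]]]'
python3 -m inch '[[0.5,[0,0,0],[0,0,0]],[0.35,[0,0,0],[0,0,0]],[0.33,[0,0,0],[0,0,0]],[0.33,[0,0,0],[0,0,0]]]'
python3 -m inch '[[0.33,[0,0,0.3],[0,0,0]],[0.33,[0,0,0.6],[0,0,0]],[0.1,[0,0,1],[0,0,0]]]'|head -2
python3 -m inch '[[0,[-0.05,-0.3,0.1],[0,0,0.09]],[0,[-0.1,-0.6,0.2],[0,0,0.18]],[0,[-0.2,-0.94,0.2],[0,0,0.21]]]'|head -2
python3 -m inch '[[0,[-0.05,-0.3,0],[0,0,0.09]],[0,[-0.1,-0.6,0],[0,0,0.18]],[0,[-0.2,-0.94,0],[0,0,0.21]]]'|head -2
python3 -m inch '[[0,[-0.05,-0.3,0],[0,0,0.09]],[0,[-0.1,-0.6,0],[0,0,0.18]],[0,[-0.2,-0.94,0],[0,0,0.21]]]'|head -2
python3 -m inch '[[0,[-0.05,-0.3,0],[0,0,0.09]],[0,[-0.1,-0.6,0],[0,0,0.18]],[0,[-0.22,-0.92,0],[0,0,0.19]],[0,[-0.22,-0.92,0],[0,0,0.19]],[0,[-0.22,-0.92,0],[0,0,0.19]]]'
python3 - <<'E'
from h import *
for n in ('top','scene'):
  im=imaging.grab_frame(n)[:,:,::-1]
  cv2.imwrite(f'pics/a7{n}_raw.png',im)
  im=cv2.convertScaleAbs(im,alpha=1.6)
  if n=='top': cv2.imwrite('pics/a7top.png',cv2.resize(im,(800,600)))
  else: crop(im,200,120,100,75,8,'pics/a7scene.png')
E
```

```text
time: 17.9
tcp_pos: [0.5242, 0.3882, 0.013]
tool_rot: [[0.047, 0.999, -0.001], [0.999, -0.047, -0.0], [-0.0, -0.001, -1.0]]
contact_force: [-0.8, 0.6, -0.7]
finger_gap: 0.0389
time: 18.3
tcp_pos: [0.5244, 0.3881, 0.0134]
tool_rot: [[0.047, 0.999, 0.0], [0.999, -0.047, 0.0], [0.0, 0.0, -1.0]]
contact_force: [0.5, -0.3, -0.8]
finger_gap: 0.0573
time: 18.6
tcp_pos: [0.5231, 0.3874, 0.1125]
time: 18.9
tcp_pos: [0.5058, 0.294, 0.136]
time: 19.2
tcp_pos: [0.4844, 0.1991, 0.1338]
time: 19.5
tcp_pos: [0.4645, 0.1051, 0.1338]
time: 20.0
tcp_pos: [0.4424, 0.0137, 0.1336]
tool_rot: [[-0.945, 0.326, 0.001], [0.326, 0.945, 0.0], [-0.001, 0.0, -1.0]]
contact_force: [0.0, 1.1, -0.0]
finger_gap: 0.0855
```

View pics/a7top.png

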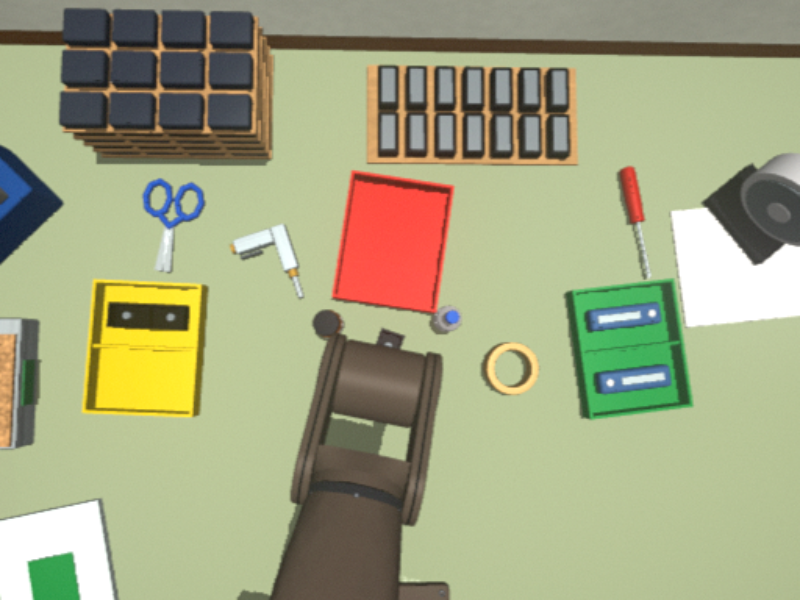

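View pics/a7scene.png

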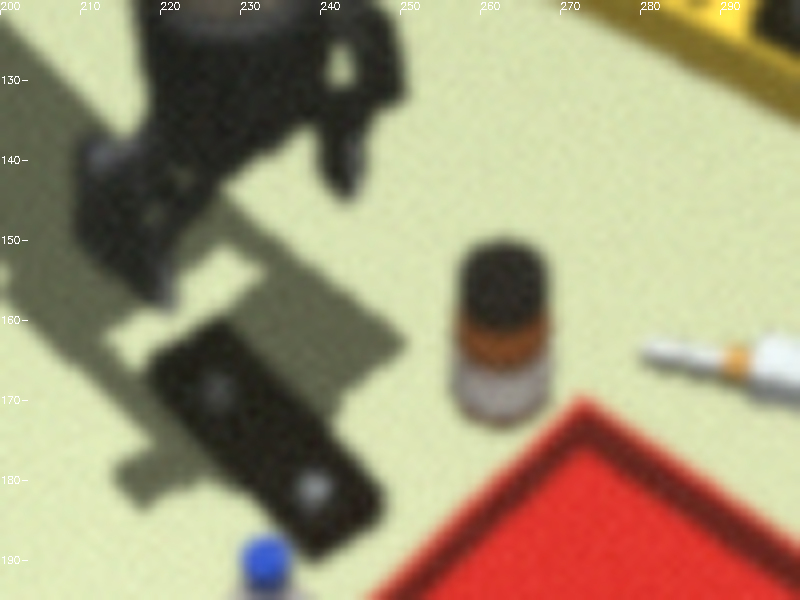

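All three placed parts lie in their compartments (yellow 148,316; green 625,317 and 633,380), and housing_2 has not shifted. Descend and grip it.

```bash
python3 -m inch '[[0,[0,0,-0.4],[0,0,0]],[0,[0,0,-0.7],[0,0,0]],[0,[0,0,-0.9],[0,0,0]]]' | head -2
python3 -m inch '[[0,[0,0,-0.2],[0,0,0]],[0,[0,0,-0.37],[0,0,0]],[0,[0,0,-0.37],[0,0,0]],[0,[0,0,-0.37],[0,0,0]]]' | head -5
python3 -m inch '[[0.6,[0,0,0],[0,0,0]],[0.6,[0,0,0],[0,0,0]],[0.6,[0,0,0],[0,0,0]],[0.6,[0,0,0],[0,0,0]],[0.6,[0,0,0],[0,0,0]],[0.6,[0,0,0],[0,0,0]]]' 40
python3 -m inch '[[0.7,[0,0,0.2],[0,0,0]],[0.7,[0,0,0.5],[0,0,0]],[0.7,[0,0,1],[0,0,0]],[0.7,[0,0,1],[0,0,0]]]'
```

```text
time: 20.4
tcp_pos: [0.4414, 0.0154, 0.0414]
time: 20.8
tcp_pos: [0.4426, 0.0148, 0.0065]
tool_rot: [[-0.946, 0.323, -0.0], [0.323, 0.946, 0.0], [0.0, 0.0, -1.0]]
contact_force: [-0.2, -0.5, -0.1]
finger_gap: 0.0848
time: 21.4
tcp_pos: [0.4433, 0.014, 0.0074]
tool_rot: [[-0.946, 0.324, 0.002], [0.324, 0.946, -0.0], [-0.002, 0.0, -1.0]]
contact_force: [-1.2, 0.4, 4.8]
finger_gap: 0.039
time: 21.8
tcp_pos: [0.447, 0.0132, 0.1129]
tool_rot: [[-0.946, 0.324, 0.013], [0.324, 0.946, -0.003], [-0.014, 0.002, -1.0]]
contact_force: [1.4, 0.1, -0.6]
finger_gap: 0.0391
```

```bash

python3 -m inch '[[0.7,[0,0.3,0.2],[0,0,-0.09]],[0.7,[0,0.6,0.35],[0,0,-0.18]],[0.7,[0,0.95,0.35],[0,0,-0.21]]]'|head -2
python3 -m inch '[[0.7,[0,0.3,0],[0,0,-0.09]],[0.7,[0,0.6,0],[0,0,-0.18]],[0.7,[0,0.95,0],[0,0,-0.21]]]'|head -2
python3 -m inch '[[0.7,[0,0.3,0],[0,0,-0.09]],[0.7,[-0.1,0.6,0],[0,0,-0.18]],[0.7,[-0.1,0.95,0],[0,0,-0.21]]]'|head -2
python3 -m inch '[[0.7,[0,0.3,0],[0,0,-0.09]],[0.7,[-0.1,0.6,0],[0,0,-0.18]],[0.7,[-0.1,0.93,0],[0,0,-0.19]],[0.7,[-0.1,0.93,0],[0,0,-0.19]],[0.7,[-0.1,0.93,0],[0,0,-0.19]]]'
python3 -m inch '[[0.7,[0,0,-0.3],[0,0,0]],[0.7,[0,0,-0.55],[0,0,0]],[0.7,[0,0,-0.75],[0,0,0]],[0.7,[0,0,-0.8],[0,0,0]],[0.7,[0,0,-0.8],[0,0,0]],[0.7,[0,0,-0.8],[0,0,0]]]'
python3 - <<'E'
from h import *
im=imaging.grab_frame('scene')[:,:,::-1]
crop(cv2.convertScaleAbs(im,alpha=1.6),240,70,120,80,6,'pics/a8.png')
E
```

```text
time: 22.1
tcp_pos: [0.4436, 0.1097, 0.1432]
time: 22.4
tcp_pos: [0.4417, 0.205, 0.1404]
time: 22.7
tcp_pos: [0.4307, 0.2997, 0.1399]
time: 23.2
tcp_pos: [0.4216, 0.392, 0.1401]
tool_rot: [[0.046, 0.999, -0.002], [0.999, -0.046, -0.002], [-0.002, -0.002, -1.0]]
contact_force: [-0.1, -0.1, -1.5]
finger_gap: 0.0385
time: 23.8
tcp_pos: [0.4232, 0.392, 0.0625]
tool_rot: [[0.048, 0.999, 0.001], [0.999, -0.048, 0.001], [0.001, 0.001, -1.0]]
contact_force: [0.1, 0.3, -0.6]
finger_gap: 0.0387
```

View pics/a8.png

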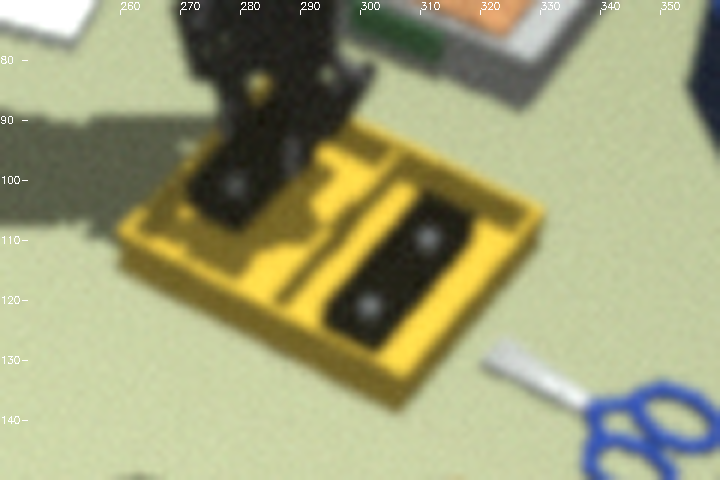

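```bash
python3 -c "
from h import *
print(unp('top',[(140+260/6,135+166/6)],.022), unp('top',[(140+260/6,135+166/6)],.012))"
python3 -m inch '[[0.7,[0,0,-0.15],[0,0,0]],[0.7,[0,0,-0.3],[0,0,0]],[0.7,[0,0,-0.4],[0,0,0]],[0.7,[0,0,-0.49],[0,0,0]],[0.7,[0,0,-0.49],[0,0,0]]]'|head -2
python3 -m inch '[[0.5,[0,0,0],[0,0,0]],[0.35,[0,0,0],[0,0,0]],[0.33,[0,0,0],[0,0,0]],[0.33,[0,0,0],[0,0,0]]]'
python3 -m inch '[[0.33,[0,0,0.3],[0,0,0]],[0.33,[0,0,0.6],[0,0,0]],[0.1,[0,0,1],[0,0,0]]]'|head -2
python3 -m inch '[[0,[0.3,-0.3,0.1],[0,0,-0.09]],[0,[0.5,-0.5,0.2],[0,0,-0.18]],[0,[0.7,-0.75,0.2],[0,0,-0.26]]]'|head -2
python3 -m inch '[[0,[0.3,-0.3,0],[0,0,-0.09]],[0,[0.5,-0.5,0],[0,0,-0.18]],[0,[0.7,-0.75,0],[0,0,-0.26]]]'|head -2
python3 -m inch '[[0,[0.3,-0.3,0],[0,0,-0.09]],[0,[0.5,-0.5,0],[0,0,-0.18]],[0,[0.61,-0.73,0],[0,0,-0.233]],[0,[0.61,-0.73,0],[0,0,-0.233]],[0,[0.61,-0.73,0],[0,0,-0.233]]]'
python3 - <<'E'
from h import *
for n in ('top','scene'):
  im=imaging.grab_frame(n)[:,:,::-1]
  cv2.imwrite(f'pics/a9{n}_raw.png',im)
  im=cv2.convertScaleAbs(im,alpha=1.6)
  if n=='top': crop(im,140,120,100,75,8,'pics/a9top.png')
  else: crop(im,245,100,100,90,6,'pics/a9scene.png')
E
```

```text
[[0.62589713 0.16945342 0.022     ]] [[0.62743761 0.17120762 0.012     ]]
time: 24.35
tcp_pos: [0.4225, 0.3923, 0.0122]
time: 24.75
tcp_pos: [0.4223, 0.3921, 0.0123]
tool_rot: [[0.047, 0.999, -0.0], [0.999, -0.047, -0.0], [-0.0, -0.0, -1.0]]
contact_force: [0.1, 0.5, -0.7]
finger_gap: 0.0572
time: 25.05
tcp_pos: [0.4212, 0.3913, 0.1117]
time: 25.35
tcp_pos: [0.4943, 0.3172, 0.135]
time: 25.65
tcp_pos: [0.5633, 0.2412, 0.1325]
time: 26.15
tcp_pos: [0.6233, 0.1688, 0.1322]
tool_rot: [[0.943, 0.334, -0.001], [0.334, -0.943, 0.0], [-0.0, -0.001, -1.0]]
contact_force: [1.0, -0.1, -0.4]
finger_gap: 0.0855
```

View pics/a9top.png

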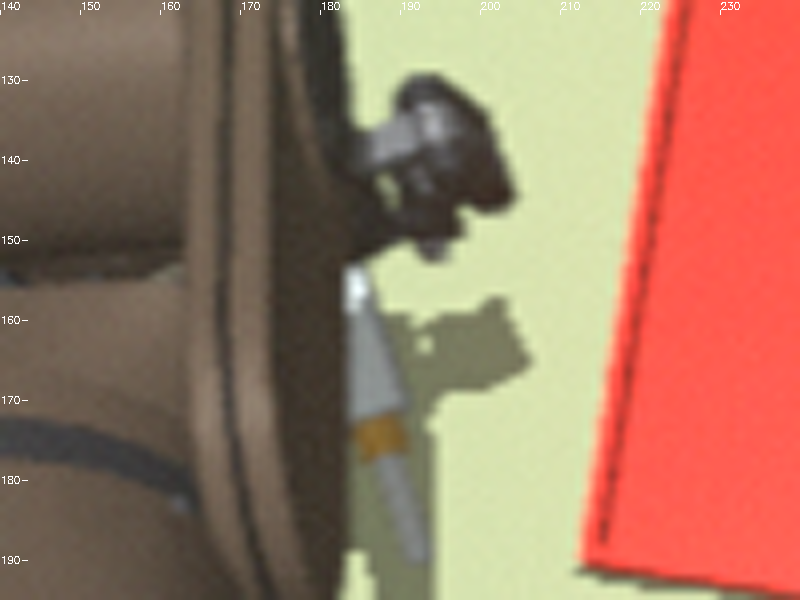

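View pics/a9scene.png

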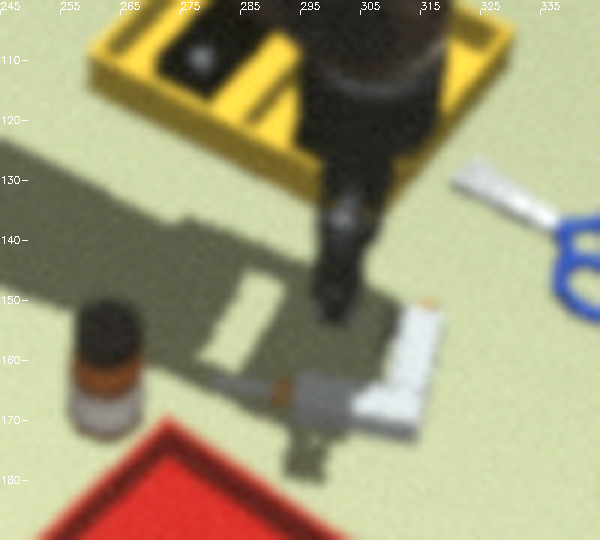

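```bash
python3 -m inch '[[0,[0.02,0,-0.4],[0,0,0]],[0,[0.02,0,-0.7],[0,0,0]],[0,[0.02,0,-0.9],[0,0,0]]]' | head -2
python3 -m inch '[[0,[0,0,-0.2],[0,0,0]],[0,[0,0,-0.38],[0,0,0]],[0,[0,0,-0.38],[0,0,0]],[0,[0,0,-0.38],[0,0,0]]]' | head -5
python3 -m inch '[[0.8,[0,0,0],[0,0,0]],[0.8,[0,0,0],[0,0,0]],[0.8,[0,0,0],[0,0,0]],[0.8,[0,0,0],[0,0,0]],[0.8,[0,0,0],[0,0,0]],[0.8,[0,0,0],[0,0,0]],[0.8,[0,0,0],[0,0,0]]]' 70
python3 -m inch '[[0.85,[0,0,0.1],[0,0,0]],[0.85,[0,0,0.3],[0,0,0]],[0.85,[0,0,0.5],[0,0,0]],[0.85,[0,0,0.6],[0,0,0]],[0.85,[0,0,0.6],[0,0,0]]]'
python3 - <<'E'
from h import *
im=imaging.grab_frame('scene')[:,:,::-1]
crop(cv2.convertScaleAbs(im,alpha=1.6),245,100,100,90,6,'pics/a10scene.png')
E
```

```text
time: 26.55
tcp_pos: [0.6232, 0.1703, 0.0398]
time: 26.95
tcp_pos: [0.6252, 0.1697, 0.0045]
tool_rot: [[0.942, 0.335, -0.0], [0.335, -0.942, 0.0], [-0.0, -0.0, -1.0]]
contact_force: [0.1, 0.1, 0.4]
finger_gap: 0.0855
time: 27.65
tcp_pos: [0.626, 0.1691, 0.0052]
tool_rot: [[0.943, 0.334, 0.001], [0.334, -0.943, 0.0], [0.001, 0.0, -1.0]]
contact_force: [-0.1, 0.2, 4.1]
finger_gap: 0.0224
time: 28.15
tcp_pos: [0.6263, 0.1693, 0.0661]
tool_rot: [[0.942, 0.334, 0.003], [0.334, -0.942, 0.0], [0.003, 0.001, -1.0]]
contact_force: [0.4, -0.5, -1.9]
finger_gap: 0.0223
```

View pics/a10scene.png

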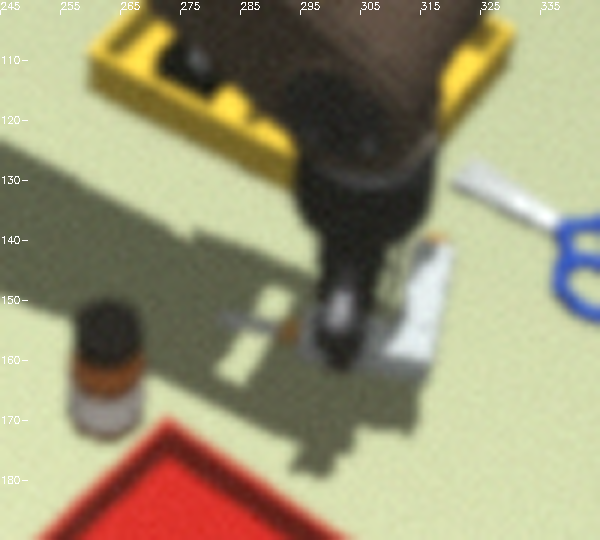

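```bash

python3 -m inch '[[0.85,[0,0,0.3],[0,0,0]],[0.85,[0,-0.2,0.6],[0,0,-0.05]],[0.85,[0.1,-0.5,0.6],[0,0,-0.1]],[0.85,[0.15,-0.8,0.6],[0,0,-0.15]],[0.85,[0.15,-1,0.6],[0,0,-0.15]]]'|head -2
python3 -m inch '[[0.85,[0,-0.3,0],[0,0,-0.05]],[0.85,[0.1,-0.6,0],[0,0,-0.1]],[0.85,[0.13,-0.9,0],[0,0,-0.159]],[0.85,[0.13,-1,0],[0,0,-0.159]],[0.85,[0.13,-1,0],[0,0,-0.159]]]'|head -5
python3 -m inch '[[0.85,[0,0,-0.25],[0,0,0]],[0.85,[0,0,-0.5],[0,0,0]],[0.85,[0,0,-0.65],[0,0,0]],[0.85,[0,0,-0.7],[0,0,0]],[0.85,[0,0,-0.7],[0,0,0]]]'
python3 - <<'E'
from h import *
for n in ('top','scene'):
  im=imaging.grab_frame(n)[:,:,::-1]
  im=cv2.convertScaleAbs(im,alpha=1.6)
  if n=='top': crop(im,200,100,110,105,5,'pics/a11top.png')
  else: crop(im,225,150,110,100,6,'pics/a11scene.png')
E
```

```text
time: 28.7
tcp_pos: [0.64, 0.0673, 0.1229]
time: 29.2
tcp_pos: [0.6525, -0.032, 0.1228]
tool_rot: [[0.989, -0.145, -0.003], [-0.145, -0.989, 0.001], [-0.003, -0.0, -1.0]]
contact_force: [-0.4, -0.1, -1.5]
finger_gap: 0.0222
time: 29.7
tcp_pos: [0.6527, -0.03, 0.0534]
tool_rot: [[0.99, -0.143, -0.002], [-0.143, -0.99, 0.001], [-0.002, -0.0, -1.0]]
contact_force: [0.2, -0.5, -2.5]
finger_gap: 0.0223
```

View pics/a11top.png

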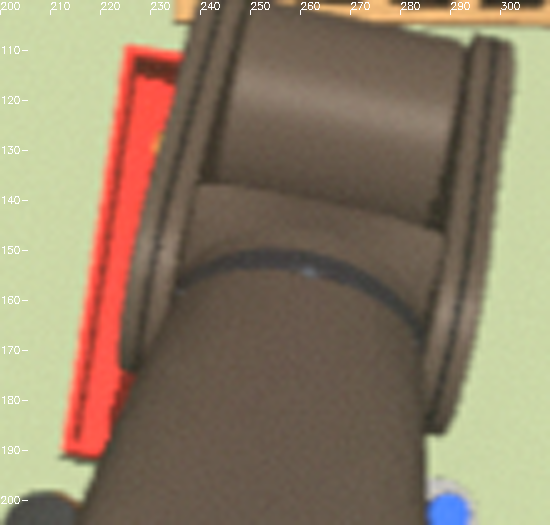

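View pics/a11scene.png

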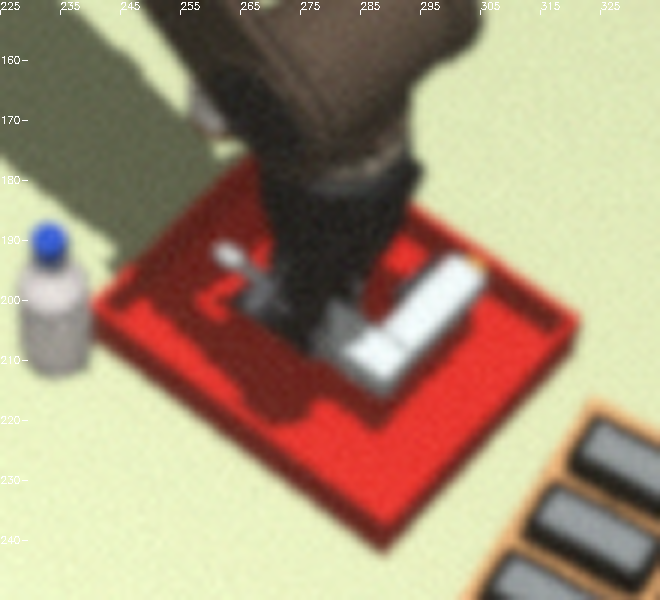

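```bash

python3 -m inch '[[0.85,[0,0,-0.15],[0,0,0]],[0.85,[0,0,-0.28],[0,0,0]],[0.85,[0,0,-0.36],[0,0,0]],[0.85,[0,0,-0.42],[0,0,0]],[0.85,[0,0,-0.42],[0,0,0]]]'
python3 -m inch '[[0.7,[0,0,0],[0,0,0]],[0.5,[0,0,0],[0,0,0]],[0.4,[0,0,0],[0,0,0]],[0.4,[0,0,0],[0,0,0]]]'
python3 -m inch '[[0.4,[0,0,0.2],[0,0,0]],[0.4,[0,0,0.6],[0,0,0]],[0.4,[0,0,1],[0,0,0]]]'|head -2
python3 -m inch '[[0.4,[0,0.3,0.3],[0,0,0]],[0.4,[0,0.7,0.5],[0,0,0]],[0.4,[0,1,0.6],[0,0,0]]]'|head -2
python3 -m inch '[[0.4,[0,0.5,0],[0,0,0]],[0.4,[0,1,0],[0,0,0]],[0.4,[0,1,0],[0,0,0]]]'|head -2
python3 -m inch '[[0.4,[0,0.5,0],[0,0,0]],[0.4,[0,1,0],[0,0,0]],[0.4,[0,1,0],[0,0,0]],[0.4,[0,1,0],[0,0,0]]]'|head -2
python3 - <<'E'
from h import *
for n in ('top','scene'):
  im=imaging.grab_frame(n)[:,:,::-1]
  cv2.imwrite(f'pics/f{n}_raw.png',im)
  im=cv2.convertScaleAbs(im,alpha=1.6)
  cv2.imwrite(f'pics/f{n}.png',cv2.resize(im,(800,600),interpolation=cv2.INTER_CUBIC))
E
```

```text
time: 30.3
tcp_pos: [0.653, -0.0309, 0.0115]
tool_rot: [[0.99, -0.144, -0.001], [-0.144, -0.99, 0.0], [-0.001, -0.0, -1.0]]
contact_force: [0.7, -0.0, -0.7]
finger_gap: 0.0227
time: 30.7
tcp_pos: [0.6538, -0.031, 0.013]
tool_rot: [[0.99, -0.144, 0.001], [-0.144, -0.99, -0.0], [0.001, 0.0, -1.0]]
contact_force: [0.8, -0.0, 0.4]
finger_gap: 0.0513
time: 31.0
tcp_pos: [0.6526, -0.0307, 0.1126]
time: 31.3
tcp_pos: [0.6547, 0.0706, 0.1763]
time: 31.6
tcp_pos: [0.6526, 0.175, 0.173]
time: 32.0
tcp_pos: [0.6532, 0.2696, 0.1723]
```

View pics/ftop.png

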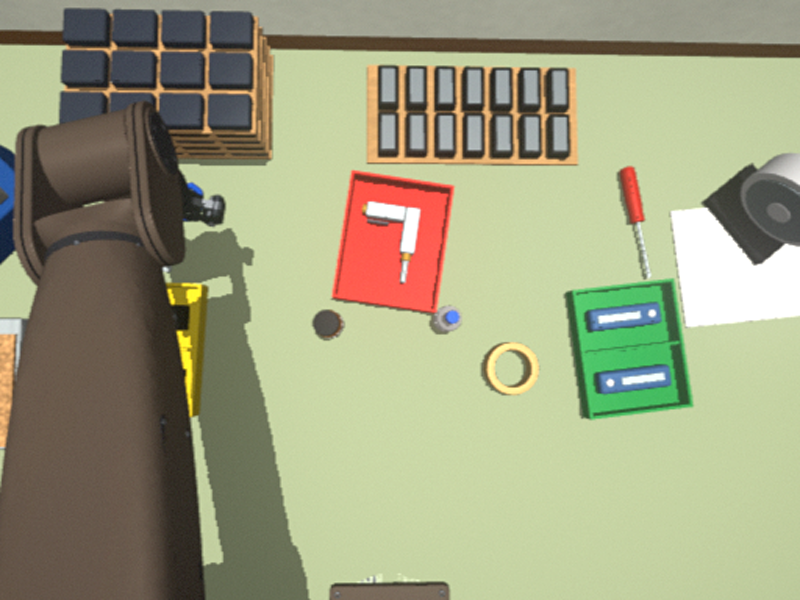

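View pics/fscene.png

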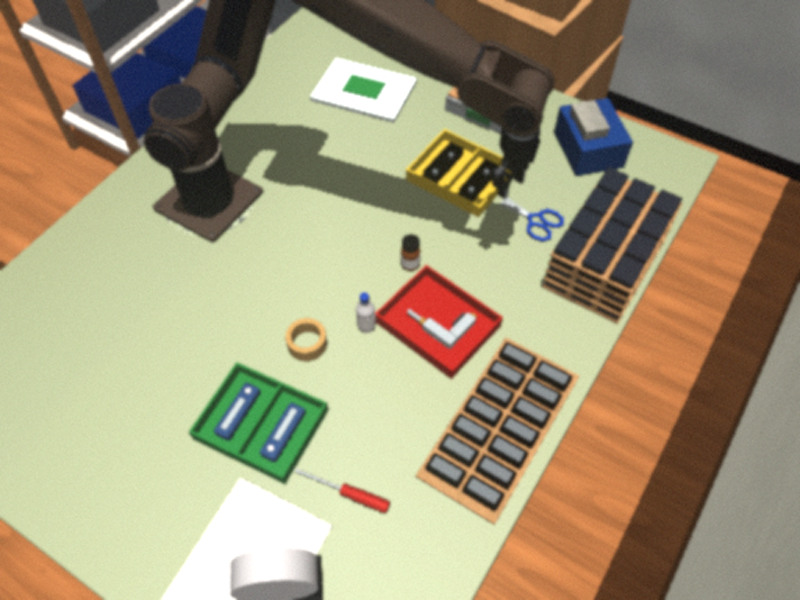

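All five parts are in their bins: gun at top-view (400,230), covers at (625,317) and (633,380), and both housings visible in the scene view at (443,160) and (480,180). The bystanders look unmoved. One closer check before handing in.

```bash
python3 - <<'E'
from h import *
from bench import bot
s=bot.observe(); print(s['time'],s['contact_force'].round(1),s['joint_velocities'].round(2),s['tcp_pos'].round(3))
a=cv2.imread('pics/scene0_raw.png').astype(int);b=cv2.imread('pics/fscene_raw.png')
im=cv2.convertScaleAbs(b,alpha=1.6)
crop(im,250,75,90,70,8,'pics/f1.png'); crop(im,115,225,100,85,7,'pics/f2.png')
E
```

```text
32.1 [-0.6 -0.6 -0.9] [-0.86 -0.25  0.13  0.22  0.06  0.16] [0.654 0.268 0.172]
```

View pics/f1.png

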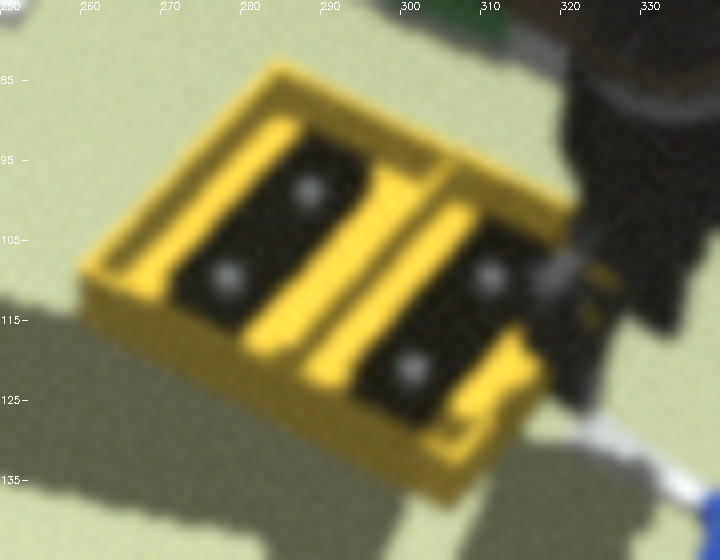

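View pics/f2.png

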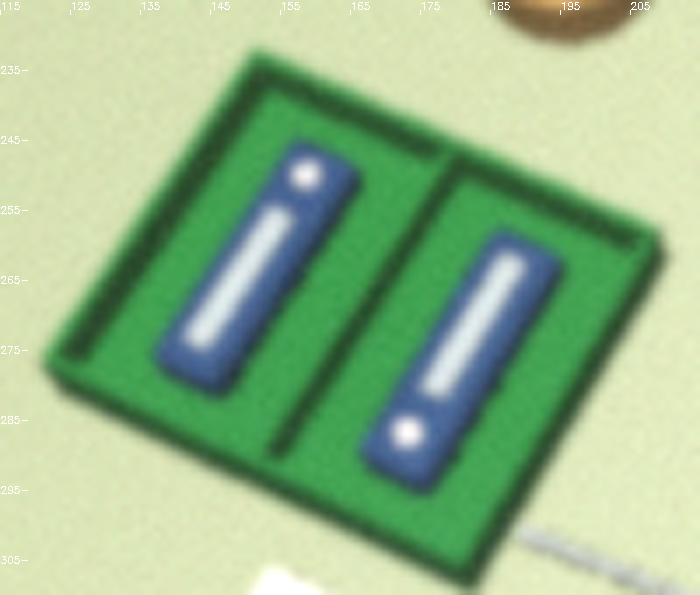

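Each housing and cover lies flat and centred in its own compartment. The gripper is clear of everything, at 0.17 m up with near-zero force. Handing in.

```bash
python3 -c "
from bench import job_done
print(job_done())"
```

```text
the job is handed in; nothing more can be done
None
```

I handed the job in at about 32 s of the 72 s allowed. The two housings are in the yellow bin and the two covers in the green bin, one to a compartment. The blow gun is in the red bin.

Each part was gripped, lowered to 1–3 mm above its bin's floor by the measured tool heights, and released.

**Last checks:** The final pictures show all five parts flat and the right way up, with nothing on a wall or divider. The bottle, jar, tape roll, scissors and screwdriver look unmoved. I compared them by eye and did not re-measure them. The arm stood clear with about 1 N on the tool, which is just sensor noise. No check failed or disagreed, and the hand-in gave no verdict.

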